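Spring-release a carton and trap it with the other finger

TASK

Let the little stock carton out of the white spring dispenser: press the red key down with one fingertip while the other finger stands across the runway, so that the carton that springs out is caught against that finger and does not slide off the open end. Only press and block; do not lift or carry anything, and leave the food, jar and cup round about alone. Finish while holding it so: key still fully down, carton standing flat on the runway, out past the gate and pressing against the finger.

Things in the scene. Friction and masses are not known exactly. Their poses are not given: they have to be found in the camera images.
- dispenser: White spring dispenser, fixed. Origin at worktop level under the gate; -x is the way the carton comes out (toward the robot), z up. Runway floor 24 mm up, from the gate (x -4 to 0 mm) to the open end (x -62); 56 mm wide between rails 4 mm thick, 7 mm above the floor. Behind: magazine walls 50 mm up, back wall (x 48 to 56) 58 mm up, spring tube to x 133. Key beside the runway at -y.
- key_top (a point): Centre of the red key's top face, 32 mm (along x) by 24 mm (along y); moves with the key. In the dispenser's axes x -32, y -50 mm; 44 mm above the worktop when up, 34 mm when fully down, which is still 10 mm above the runway floor and 3 mm above the rails.
- key (a joint): Travel of the red key: 0 up, grows as pressed straight down, 0.010 m fully down (hard stop). Sprung: 1 N to start, 3.5 N at the bottom, plus 1 to 2 N of gate friction; rises when let go. The steel gate is one piece with it: 6 mm above the runway floor, sunk and the carton let go when the key is about 6 mm down.
- trap_mark (a point): Middle of the yellow line across the runway, at floor height, level with the key (x = -32, y = 0 mm in the dispenser's axes), 50 mm from the key's centre. A finger standing here stops the carton.
- carton: Dark blue carton, 34 x 52 x 32 mm (x, y, z), about 30 g, loose, standing between gate and spring pusher. Origin: centre of its underside, first at x 18 mm in the dispenser's axes. When the gate sinks, a damped spring (2.5 N) pushes it along the runway at about 70 mm/s and, if not stopped, off the open end in about a second.
- lemon: Yellow lemon, 78 x 55 x 56 mm, bystander, loose on the worktop to the right. Origin: centre of its underside.
- garlic: Garlic bulb, 60 mm, bystander, loose on the worktop to the right. Origin: centre of its underside.
- packet: Small white and green packet, 36 x 60 x 17 mm, bystander, loose on the worktop to the right. Origin: centre of its underside.
- jam: Jam jar, 63 mm across, 94 mm high, bystander, loose on the worktop to the right. Origin: centre of its underside.
- cup: Small white cup with green leaves, 62 mm across, 89 mm with its handle, 52 mm high, bystander, loose on the worktop near the front left. Origin: centre of its underside.
Mind the look-alikes: they are no part of the job. What is shaped like the carton but brown or yellow is not meant.

How it is judged:
By the outcome, as a careful person would: the job done as asked, in the order asked, and still so for the second after the job is handed in, while the arm keeps its last pose, push and grip.
It also fails if it takes over 32 s, if anything falls off the work surface, if the arm or the gripper's body presses on something with over 40 N, if the wrist force passes 120 N, or if a joint passes its speed limit or range.

ROBOT

A 6-joint arm with a two-finger parallel gripper is mounted at the origin on a cart in front of the work surface, level with it; the furniture and walls round the work are solid. World frame = base frame: x ahead of the robot, y to its left, z up, the work surface at z = 0. Lengths are in mm, angles in rad, forces in N, time in s.
With the tool pointing down it reaches from about 300 to 775 mm from the base axis. Payload 14.6 kg.
Tool frame: the origin (TCP) lies on the centre line of the jaws, within the pads' length; the fingertips stand 19 mm ahead of it and the grasp point (between the pads) is the TCP (bot.tip_reach is the distance from the TCP to the fingertips, in mm); z points along the fingers, y is the line along which they close (so a half turn about z gives the same grasp; the last joint's range is limited). The gripper opens to 85 mm and grips with 20 to 120 N. Pads are 22 mm wide; open, the fingers measure 114 mm over their backs; the gripper's body (76 mm by 85 mm) begins 54 mm behind the grasp point. The pads swing forward as they close: fully open they stand 13 mm farther back than shut.
Start: joints at [1.159, 0.3, 1.521, -0, 1.321, -0.067], TCP at [185.902, 517.62, 250.281] pointing down, gripper open.
Joint ranges: [-3.03, 3.03], [-0.79, 2.21], [0.23, 2.52], [-1.04, 4.18], [0, 3.07], [-2.55, 2.55]. Speed limits (rad/s): [2.22, 2.22, 2.57, 3.14, 3.14, 3.14].

INTERFACE

Orientations are given as a unit quaternion [w, x, y, z].
In Python, from rig import bot gives the robot as it stands. Calls block until the motion is done:
- bot.move_to(position, orientation): joint-space move of the TCP to a pose.
- bot.servo_line(position, attitude=None, speed=150, until_force=None): straight line of the TCP; attitude=None keeps the orientation; speed is the mean speed in mm/s. With until_force (N) it stops when the force on the tool has changed by that much, and returns True; else False.
- bot.move_joints(angles): joint-space move.
- bot.move_gripper(opening, grip_force=None): finger opening in mm; grip_force is the grip in N (None keeps the last); returns when the fingers have stopped.
- bot.dwell(seconds).
- bot.ik(position, orientation): joint angles nearest the present ones, or None.
- bot.read_state(): the state.
- bot.read_camera(name): name is "scene" or "top" or "wrist"; returns a dict with "image" (480x640x3 uint8, blue, green, red), "depth" (480x640 float32, mm along the optical axis (not along the pixel's ray), 0 where there is no reading), "fovy" (degrees; the focal length in pixels is half the picture's height over the tangent of half this angle, whatever the lens; pixels are square), "cx", "cy" (the principal point, pixels), "k1" (the pictures are not rectified: a ray, as slopes to the right and down, at radius r is drawn at 1 + k1 r^2 times it, then the intrinsics apply), "eye" and "attitude" of the camera in the world; the wrist camera has in their place "mount" (4x4, takes a point from camera to tool coordinates, whose origin is the TCP and whose axes are the flange's). Camera axes: x right, y down, z forward; pixel columns grow to the right and rows downward; lengths in mm; the calibration is good to about 2 mm. A picture is of the moment at which its call begins: read the wrist's pose just before it.
A pose or a line that the arm cannot do raises bot.MotionError and nothing moves.
- bot.finish_job(): hands the job in; it is judged then, once.
The state is a dict: "clock": time; "joint_positions": joint angles; "qvel": joint speeds; "effort": joint torques, N m; "ee_pos": TCP position; "tool_rot": TCP orientation; "ft_force": force on the tool from outside, world axes, zero at the start; "moment": the same for the moment, N m; "grip_width": finger opening in mm; "grip_force": force on a finger pad.
Only numpy, scipy, OpenCV 4.12 (cv2) and the standard library are available. Lean on these libraries where they do the work, as an engineer would, in place of code of your own. Each camera call takes 0.05 s, during which the arm holds its last target. There are 200 camera calls.

## Working session

There is one attempt and no reset: what is moved stays moved. The work goes in short steps, each a Python script; the robot and the scene stay as the last script left them, time stands still between calls to the robot, and variables do not carry over. Pictures are saved under pics/ and viewed, at most 10 in all, crops included, and the job is handed in when it is done.

```bash
mkdir -p pics; ls
cat > h.py <<'E'
import numpy as np, cv2
from scipy.spatial.transform import Rotation as R
def q2R(q): q=np.asarray(q,float); return R.from_quat([q[1],q[2],q[3],q[0]]).as_matrix()
def rays(c,uv):
    uv=np.asarray(uv,float).reshape(-1,2); f=240/np.tan(np.radians(c["fovy"])/2)
    d=(uv-[c["cx"],c["cy"]])/f; s=d.copy()
    for _ in range(30): s=d/(1+c["k1"]*(s**2).sum(1,keepdims=True))
    return np.c_[s,np.ones(len(s))]
def campose(c):
    A=np.asarray(c["attitude"],float); return (A if A.shape==(3,3) else q2R(A)),np.asarray(c["eye"],float)
def plane(c,uv,z,pose=None):
    A,e=pose or campose(c); w=rays(c,uv)@A.T
    return e+w*((z-e[2])/w[:,2])[:,None]
E
python3 - <<'E'
from rig import bot
import cv2,pickle
s=bot.read_state();print(s)
for n in("scene","top"):
    c=bot.read_camera(n);print(n,{k:v for k,v in c.items() if k not in("image","depth")})
    cv2.imwrite(f"pics/{n}.png",c["image"]);pickle.dump(c,open(n+".pkl","wb"))
E
```

```text
pics
{'clock': 0.0, 'joint_positions': array([ 1.15941239e+00,  3.00497447e-01,  1.52156966e+00,  2.92022552e-06,
        1.32068611e+00, -6.66146334e-02]), 'qvel': array([ 8.68120248e-05, -1.05832994e-03, -1.21683021e-03,  1.15956403e-03,
        6.62523453e-04,  4.62570111e-04]), 'effort': array([-1.04709725e-03, -5.43505418e+01, -3.61783397e+01, -1.10014014e-04,
        4.18982352e-03, -2.81319006e-05]), 'ee_pos': array([185.81710234, 517.44434643, 249.7116769 ]), 'tool_rot': array([-1.38744513e-04,  1.71532469e-01,  9.85178296e-01, -5.63452086e-04]), 'ft_force': array([ 0.16031477,  0.93449959, -0.02864616]), 'moment': array([-0.01569589,  0.01213786, -0.01718289]), 'grip_force': 0.0, 'grip_width': 85.7352566804949}
scene {'fovy': 52.25010111904572, 'cx': 322.86130053568, 'cy': 239.561140435479, 'k1': -0.03136760758283123, 'eye': array([402.7097438 , 444.00612616, 749.24375682]), 'attitude': array([ 0.02378017, -0.06190585,  0.93847175, -0.3389291 ])}
top {'fovy': 46.141414889167955, 'cx': 323.016124147407, 'cy': 243.0552673474217, 'k1': -0.14867572519687777, 'eye': array([ 323.61474453,  -93.45736723, 1326.65045551]), 'attitude': array([-0.04831904,  0.71294015, -0.69758656,  0.05248431])}
```

View pics/scene.png

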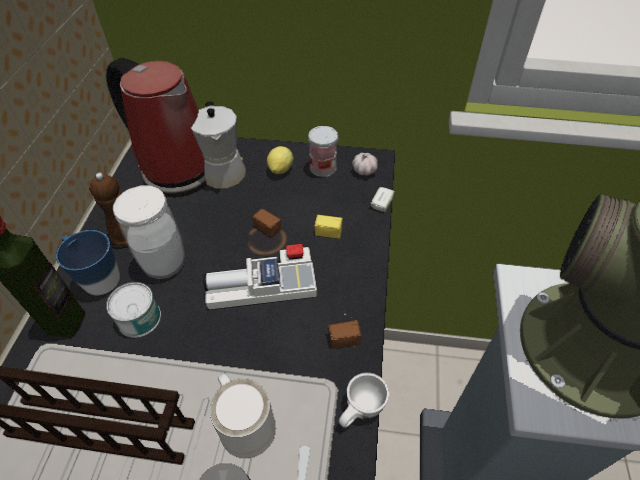

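View pics/top.png

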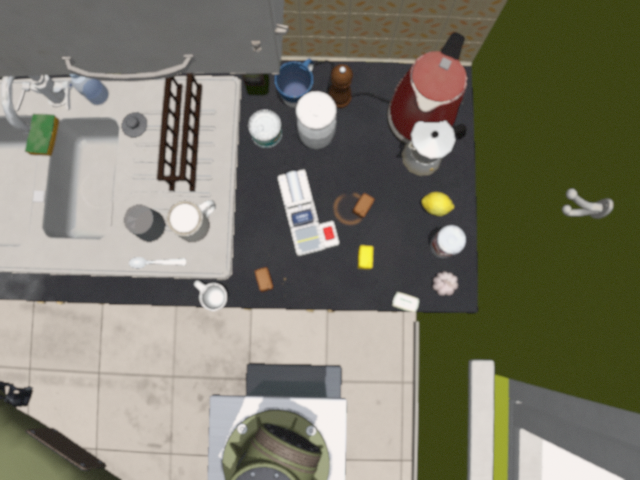

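The dispenser is white. In scene view the key is at about (294,251), the yellow line at (297,276) and the dark blue carton at (268,271); in top view the carton is at (302,216). The look-alikes in scene view are brown boxes at (266,222) and (345,334) and a yellow box at (328,226). There is also a blue bowl at (88,260). I choose the dark blue carton inside the dispenser.

Run:
```python
import pickle,cv2,numpy as np
from h import *
S=pickle.load(open("scene.pkl","rb"));T=pickle.load(open("top.pkl","rb"))
a=cv2.resize(S["image"][235:315,195:330],None,fx=4,fy=4,interpolation=cv2.INTER_CUBIC)
b=cv2.resize(T["image"][160:265,265:350],None,fx=3,fy=3,interpolation=cv2.INTER_CUBIC)
h=max(a.shape[0],b.shape[0]);o=np.zeros((h,a.shape[1]+b.shape[1],3),np.uint8);o[:a.shape[0],:a.shape[1]]=a;o[:b.shape[0],a.shape[1]:]=b
cv2.imwrite("pics/crop.png",o)
for n,c,(r0,r1,c0,c1) in(("scene",S,(235,315,195,320)),("top",T,(160,265,265,342))):
    I=c["image"];hsv=cv2.cvtColor(I,cv2.COLOR_BGR2HSV);H,s,v=cv2.split(hsv)
    roi=np.zeros(H.shape,bool);roi[r0:r1,c0:c1]=1
    for nm,m,z in(("red",((H<8)|(H>172))&(s>150)&(v>60),44),("redbright",((H<8)|(H>172))&(s>150)&(v>185),44),("yellow",(H>18)&(H<35)&(s>60)&(v>90),24),("blue",(H>100)&(H<130)&(s>80)&(v<130),56)):
        m=(m&roi).astype(np.uint8);k,l,st,ce=cv2.connectedComponentsWithStats(m)
        if k<2: print(n,nm,"none");continue
        i=1+st[1:,4].argmax();pts=np.argwhere(l==i)[:,::-1]
        rc=cv2.minAreaRect(pts.astype(np.float32)); P=plane(c,[ce[i]],z)[0]
        w=plane(c,pts,z)[:,:2]; rw=cv2.minAreaRect(w.astype(np.float32))
        print(n,nm,st[i],ce[i].round(1),P.round(1),"worldrect",np.round(rw[0],1),np.round(rw[1],1),round(rw[2],1),"v",np.percentile(v[l==i],[5,50,95]))
```

```text
scene red [286 244  17  14 205] [294.3 250.3] [ 530.8 -104.4   44. ] worldrect [ 531.2 -104. ] [29.7 30.4] 10.4 v [ 88. 188. 204.]
scene redbright [287 244  16  10 114] [294.2 248.9] [ 531.6 -107.6   44. ] worldrect [ 531.4 -108. ] [27.4 19.9] 15.7 v [187.65 199.   205.  ]
scene yellow [296 265   4  23  41] [297.4 276.5] [518.6 -60.7  24. ] worldrect [519.  -62.2] [ 3.1 49.5] 15.6 v [194. 204. 215.]
scene blue [264 260  12  21 139] [269.2 270.1] [564.8 -45.5  56. ] worldrect [564.4 -46.1] [19.2 44.6] 12.0 v [ 92. 101. 118.]
top red [324 227   9  12  77] [328.2 232.7] [ 532.4 -110.6   44. ] worldrect [ 532.4 -111. ] [24.4 16.8] 19.4 v [227.8 237.  241.2]
top redbright [324 227   9  12  77] [328.2 232.7] [ 532.4 -110.6   44. ] worldrect [ 532.4 -111. ] [24.4 16.8] 19.4 v [227.8 237.  241.2]
top yellow [314 237   3   1   3] [315. 237.] [524.7 -80.1  24. ] worldrect [524.7 -80.1] [0.  4.7] 1.3 v [219. 219. 219.]
top blue [293 216   3   7  12] [293.8 219.6] [559.1 -31.   56. ] worldrect [560.  -30.4] [14.6  4.1] 27.8 v [119.55 124.5  128.45]
```

View pics/crop.png

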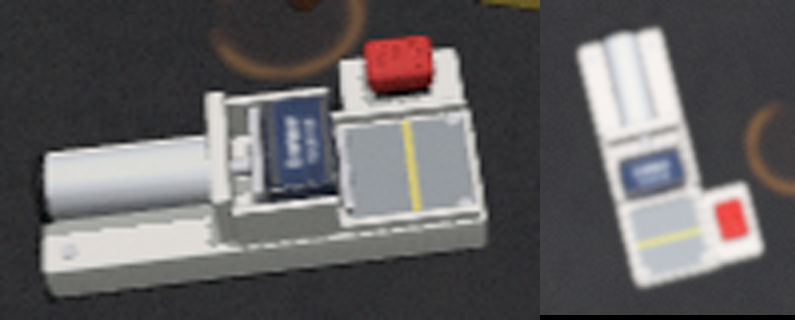

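The crop shows the dark blue carton behind the gate, the yellow line and the red key. The dispenser is yawed about 15°, so I'll move above it and refine with the wrist camera.

```bash
cat >> h.py <<'E'
def down(yaw):
    x=np.array([np.cos(yaw),np.sin(yaw),0]);z=np.array([0,0,-1.]);y=np.cross(z,x)
    q=R.from_matrix(np.c_[x,y,z]).as_quat(); return np.r_[q[3],q[:3]]
def wrist(bot):
    s=bot.read_state();c=bot.read_camera("wrist");M=np.asarray(c["mount"]);A=q2R(s["tool_rot"])
    return c,(A@M[:3,:3],A@M[:3,3]+s["ee_pos"])
E
python3 - <<'E'
from rig import bot
from h import *
import pickle
k=np.array([531.8,-108.5]);t=np.array([519,-61.5]);p=np.r_[(k+t)/2,230]
best=min(((abs(j[5]),y,j) for y in(np.radians(15.3),np.radians(195.3)) if (j:=bot.ik(p,down(y))) is not None),key=lambda a:a[0])
print(best,bot.tip_reach)
bot.move_to(p,down(best[1])); bot.move_gripper(36,20)
c,pose=wrist(bot);pickle.dump((c,pose),open("w.pkl","wb"));cv2.imwrite("pics/w1.png",c["image"])
s=bot.read_state();print(s["clock"],s["ee_pos"],s["grip_width"],s["ft_force"],c["mount"],bot.tip_reach,c["fovy"])
E
```

```text
(np.float64(1.0745477331298323), np.float64(0.26703537555513246), array([-2.29213218e-01,  2.77909887e-01,  1.59771835e+00, -4.44089210e-16,
        1.26596442e+00,  1.07454773e+00])) 19.0
3.1417 [525.38859974 -84.98503931 229.97985095] 36.13428207152704 [ 0.37493052  0.9743682  -0.90363683] [[ 8.80574765e-04 -9.65918509e-01 -2.58844855e-01  6.62916475e+01]
 [ 9.99999509e-01  7.32786357e-04  6.67436202e-04  7.06092011e-01]
 [-4.55011002e-04 -2.58845316e-01  9.65918680e-01 -1.24130254e+02]
 [ 0.00000000e+00  0.00000000e+00  0.00000000e+00  1.00000000e+00]] 19.0 70.06809063517981
```

View pics/w1.png

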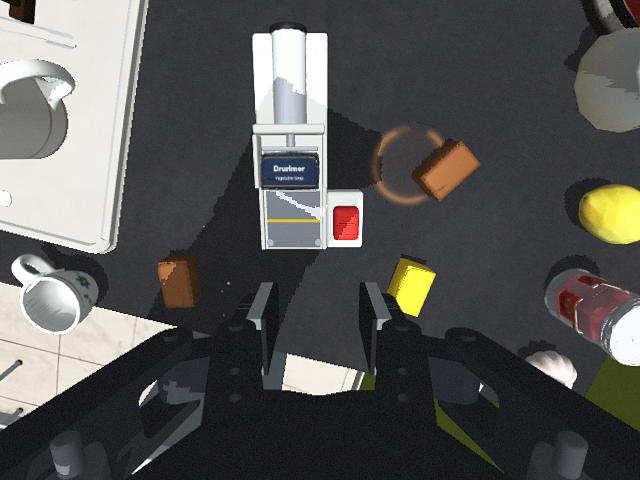

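The wrist view shows the key top at about (346,221), the yellow line centred near (293,220) and the carton at (290,170). I'll locate the key and line from this view.

Run:
```python
import pickle
from h import *
c,pose=pickle.load(open("w.pkl","rb"))
I=c["image"];H,s,v=cv2.split(cv2.cvtColor(I,cv2.COLOR_BGR2HSV))
def rep(nm,m,z,box):
    r=np.zeros(H.shape,bool);r[box[1]:box[3],box[0]:box[2]]=1
    pts=np.argwhere(m&r)[:,::-1];w=plane(c,pts,z,pose)[:,:2];rc=cv2.minAreaRect(w.astype(np.float32))
    print(nm,len(pts),pts.min(0),pts.max(0),np.round(rc[0],1),np.round(rc[1],1),round(rc[2],1));return np.array(rc[0])
red=((H<8)|(H>172))&(s>150)
for t in(120,200,225): k=rep(f"red{t}",red&(v>t),44,(325,195,370,250))
print(v[200:245:2,346],s[200:245:2,346])
y=rep("yel",(H>15)&(H<35)&(s>90),24,(255,210,330,230))
# dispenser outline edges at side walls: runway rail outer (z=31) left, carton label top
b=rep("carton",(H>100)&(H<130)&(s>60)&(v<120),56,(255,150,325,192))
d=y-k;print(k,y,np.linalg.norm(d),np.degrees(np.arctan2(-d[0],d[1])))
```

```text
red120 790 [334 207] [358 239] [ 534.  -109.9] [30.3 22.2] 16.0
red200 355 [338 210] [358 239] [ 533.1 -112.1] [27.4 18.4] 16.2
red225 308 [338 210] [357 239] [ 532.8 -111.6] [27.3 17.8] 17.0
[236 236 243 106 164 185 199 198 196 198 197 195 198 255 255 255 254 216
 255 251 255 255 255] [  4   6   6 149 215 205 199 197 204 202 194 204 197 171 175 175 186 217
 180 208   6   0   0]
yel 159 [267 219] [319 221] [519.7 -61.5] [ 2.  51.1] 15.3
carton 1507 [261 153] [318 189] [566.8 -48.5] [30.3 49.3] 15.3
[ 532.81750488 -111.6047287 ] [519.7154541 -61.490448 ] 51.7986955899602 14.651656127666415
```

Run:
```python
from rig import bot
from h import *
q=down(np.radians(15.4));xy=[524.4,-86.2]
bot.servo_line([*xy,85],q,speed=120);f0=bot.read_state()["ft_force"]
hit=bot.servo_line([*xy,38],q,speed=15,until_force=14)
bot.dwell(1.2)
s=bot.read_state();print(hit,s["clock"],s["ee_pos"],s["ft_force"]-f0,s["grip_width"],s["grip_force"])
S=bot.read_camera("scene");w,_=wrist(bot)
a=cv2.resize(S["image"][205:325,185:345],(640,480),interpolation=cv2.INTER_CUBIC)
cv2.imwrite("pics/s2.png",a);cv2.imwrite("pics/w2.png",w["image"])
```

```text
True 7.7583 [524.51208327 -86.47791849  51.52717163] [-5.8957586  -0.60667881 12.0260222 ] 35.8492136364537 7.13277807662962
```

View pics/s2.png

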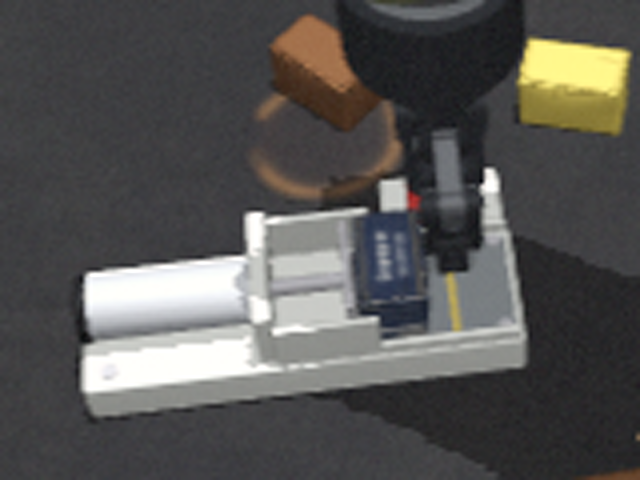

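View pics/w2.png

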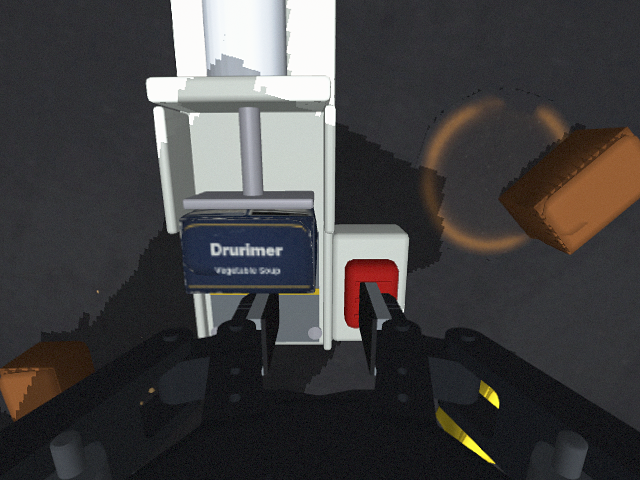

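The carton has come out flat against the runway finger, with its front face near the yellow line, and the other finger is on the key. I'll check that the key is on its hard stop by pressing a little further, then hand in.

Run:
```python
from rig import bot
import numpy as np
s=bot.read_state();p=s["ee_pos"].copy()
for dz in(0.5,1.5):
    hit=bot.servo_line([524.4,-86.2,p[2]-dz],speed=5,until_force=8);bot.dwell(.4)
    s=bot.read_state();print(hit,s["clock"],s["ee_pos"],s["ft_force"])
```

```text
False 8.5083 [524.51830765 -86.38401858  51.57331989] [-4.60547953 -0.43798661 11.17154537]
True 9.125 [524.48262777 -86.41988203  51.55809447] [-4.27681799  1.30371773  9.59636304]
```

Run:
```python
from rig import bot
import cv2
bot.servo_line([524.4,-86.2,50.8],speed=5);bot.dwell(.5)
s=bot.read_state();print(s["clock"],s["ee_pos"],s["ft_force"])
if 9<s["ft_force"][2]<30: print(bot.finish_job())
```

```text
9.875 [524.54311569 -86.40945348  51.474199  ] [-6.25073451 -0.51181076 13.00418421]
the job is handed in; nothing more can be done
None
```

I handed the job in at about 10 s: one finger holds the red key on its hard stop at about 13 N, and the dark blue carton stands flat on the runway, past the gate and against the other finger.

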